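# Turn a cast cover rim-down into the leak-test nest

### The job

The open aluminium cover is standing mouth-up on the bench. Turn it over and seat it mouth-down in the pocket of the blue test nest, fully home with its rim flat on the pocket floor. Do not drop or throw the cover, and leave the other things on the bench where they are.

Things in the scene. Friction and masses are not known exactly. Their poses are not given: they have to be found in the camera images.
- cover: cast aluminium cover: loose open box, 56 mm along its x, 68 mm along y, 54 mm deep along z, walls and closed end 4 mm thick, 0.17 kg. Origin at the centre of the outer closed face, z points to the open mouth; starts mouth-up. Pushed over about y it lies on its side, 56 mm tall, 68 mm wide to grasp; from there, on the nest's landing with the mouth to the pocket, it can be tipped in
- cover_rim (a point): centre of the cover's mouth, in the plane of its rim, 54 mm from cover along the cover's z; same axes
- nest: blue nest fixed to the bench, 104 mm wide (y), flat top 22 mm up. Origin on the bench under the pocket's centre. Pocket 62 (x) by 74 (y) mm, 8 mm deep, pale floor; a green plug 22 (x) by 34 (y) mm stands 14 mm above that floor. To -x the top runs on 78 mm as a rubber landing, yellow line at the pocket's edge; to +x a steel guide leans out, 38 mm up
- nest_seat (a point): centre of the pocket floor, 14 mm above the bench; the centre of the cover's mouth belongs here, the cover's x along the nest's x (either way round)
- nest_edge (a point): middle of the pocket's edge towards the landing, at the nest's top, 31 mm to -x from the pocket's centre and 22 mm above the bench
- tape_roll: bystander: white roll of tape lying flat, 76 mm across, 46 mm high; origin at the centre of its underside
- paste_jar: bystander: white jar, 48 mm across, 50 mm high; origin at the centre of its underside
- cleaner: bystander: clear bottle with a green cap, 56 mm across, 150 mm high; origin at the centre of its underside
- brush: bystander: hand brush lying on the bench; origin under its middle
- gauge_block: bystander: steel block 30 x 50 x 20 mm; origin at the centre of its underside
- flange: bystander: round aluminium flange, 64 mm across, 26 mm high; origin at the centre of its underside
- cup: bystander: blue plastic cup, 66 mm across, 70 mm high, standing; origin at the centre of its underside

How it is judged:
By the outcome, as a careful person would: the job done as asked, in the order asked, and still so for the second after the job is handed in, with the robot touching nothing.
It also fails if it takes over 66 s, if anything falls off the work surface, if the arm or the gripper's body presses on something with over 40 N, if the wrist force passes 120 N, or if a joint passes its speed limit or range.

### The arm

A 6-joint arm with a two-finger parallel gripper is mounted at the origin on the work surface. World frame = base frame: x ahead of the robot, y to its left, z up, the work surface at z = 0. Lengths are in mm, angles in rad, forces in N, time in s.
With the tool pointing down it reaches from about 300 to 775 mm from the base axis. Payload 14.6 kg.
Tool frame: the origin (TCP) lies between the finger pads; the fingertips stand manip.nose_length ahead of it and the grasp point (between the pads) lies 11 mm behind it (manip.nose_length is the distance from the TCP to the fingertips, in mm); z points along the fingers, y is the line along which they close (so a half turn about z gives the same grasp; the last joint's range is limited). The gripper opens to 94 mm and grips with 3 to 60 N. Pads are 16 mm wide; open, the fingers measure 119 mm over their backs; the gripper's body (75 mm by 177 mm) begins 78 mm behind the grasp point.
Start: joints at [1.234, 0.3, 1.521, -0, 1.321, -0.067], TCP at [146.594, 530.094, 213.446] pointing down, gripper open.
Joint ranges: [-3.03, 3.03], [-0.79, 2.21], [0.23, 2.52], [-1.04, 4.18], [0, 3.07], [-2.55, 2.55]. Speed limits (rad/s): [2.22, 2.22, 2.57, 3.14, 3.14, 3.14].

### API

Orientations are given as [roll, pitch, yaw] about the fixed x, y, z axes, in that order (R = Rz(yaw) Ry(pitch) Rx(roll)).
In Python, from cell import manip, cams, job gives the robot as it stands.
- The arm moves only by the tool jog_arm, never from a script. Its argument "commands" is a list of rows, each an object of numbers: "dx", "dy", "dz": the shift along the tool's x, y, z each as a share of 40 mm, from -1 to 1; "ax", "ay", "az": the turn, a rotation vector about the tool's x, y, z each as a share of 10 degrees, from -1 to 1; "gripper": the closure, from 0 (fully open) to 1 (shut). A call has 1 to 10 rows; each row shifts and turns the commanded pose from where the row before left it, along the tool's axes as they then stand; what a row does not reach is not made up. A row lasts 1/8 s, in which the tool goes at most 62.5 mm and 10.7 degrees, less where a joint would pass 70% of its speed; a pose out of reach is approached as far as the arm can. A call with a number of a shift or a turn outside -1 to 1 is refused whole. A call with a gripper value outside its range is refused whole. The fingers move at their own pace and stop on an object; "squeeze" is the grip in N (left out, the last holds). Time passes only in rows, so rows that do not move let the fingers close. It gives the time, the measured TCP pose, the force, the opening and the grip force at its end, in the units of the state.
- manip.read_state(): the state, without advancing time (a new reading comes with each control period).
- cams.camera(name): name is "scene" or "top" or "wrist"; returns a dict with "image" (400x640x3 uint8, red, green, blue), "fx", "fy", "cx", "cy" (pixels), "world_to_cam" (4x4, takes a point from world to camera coordinates). Camera axes: x right, y down, z forward; pixel columns grow to the right and rows downward; lengths in mm; the calibration is good to about 2 mm. A picture is of the moment at which its call begins. There is no depth.
- job.sign_off(): hands the job in; it is judged then, once.
The state is a dict: "clock": time; "joints": joint angles; "qd": joint speeds; "effort": joint torques, N m; "eef_pos": TCP position; "eef_rot": TCP orientation; "wrist_force": force on the tool from outside, world axes, zero at the start; "moment": the same for the moment, N m; "finger_gap": finger opening in mm; "finger_force": force on a finger pad.
Only numpy, scipy, OpenCV 4.12 (cv2) and the standard library are available. Lean on these libraries where they do the work, as an engineer would, in place of code of your own. Each camera call takes 0.05 s, during which the arm holds its last target. There are 200 camera calls.

## Working session

There is one attempt and no reset: what is moved stays moved. The work goes in short steps, Python scripts to look and compute and a tool call to move; the robot and the scene stay as the last step left them, time stands still between calls to the robot, and variables do not carry over. Pictures are saved under pics/ and viewed, at most 10 in all, crops included, and the job is handed in when it is done.

Besides the shell and the picture viewer there is one more tool, called after ">>>" as name(argument=value, ...) on one line, values as JSON. jog_arm: Moves the arm, as the interface text tells. Shift numbers are shares of 40 mm and turn numbers shares of 10 degrees, none past 1 either way. Its arguments: {"type":"object","properties":{"commands":{"type":"array"},"squeeze":{"type":"number"}},"required":["commands"]}

```bash
ls; mkdir -p pics; python3 - <<'E'
from cell import manip,cams,job
import cv2
s=manip.read_state(); print(s, manip.nose_length)
for n in ["top","scene"]:
    c=cams.camera(n); cv2.imwrite(f"pics/{n}0.png",c["image"][:,:,::-1]); print(n,c["fx"],c["cx"],c["cy"],c["world_to_cam"].round(3).tolist())
E
```

```text
pics
{'clock': 0.0, 'joints': array([ 1.23440390e+00,  3.00445535e-01,  1.52158980e+00,  5.66437916e-06,
        1.32073695e+00, -6.66149084e-02]), 'qd': array([ 0.00045772, -0.00155719, -0.00085608,  0.00084302, -0.00088373,
        0.00053826]), 'effort': array([ 1.47362234e-04, -5.31819606e+01, -3.52742851e+01,  7.08467513e-02,
        2.43756291e-02, -1.14891336e-04]), 'eef_pos': array([146.50540066, 529.85154691, 212.8966749 ]), 'eef_rot': array([-3.14041600e+00, -8.39972518e-05,  2.87181368e+00]), 'wrist_force': array([ 0.27585746,  0.18899187, -0.10944077]), 'moment': array([-0.02106335, -0.00133511,  0.00936898]), 'finger_force': 0.0, 'finger_gap': 93.8600506669168} 8.0
top 422.72108752091066 319.03383364838726 197.49157149572295 [[-0.027, -1.0, -0.011, 30.054], [-0.997, 0.028, -0.077, 528.196], [0.077, 0.009, -0.997, 1075.899], [0.0, 0.0, 0.0, 1.0]]
scene 503.74489723554683 316.1403606739937 194.75354086028796 [[0.701, 0.713, 0.016, -382.233], [0.578, -0.555, -0.598, -270.539], [-0.417, 0.429, -0.801, 1467.385], [0.0, 0.0, 0.0, 1.0]]
```

View pics/top0.png

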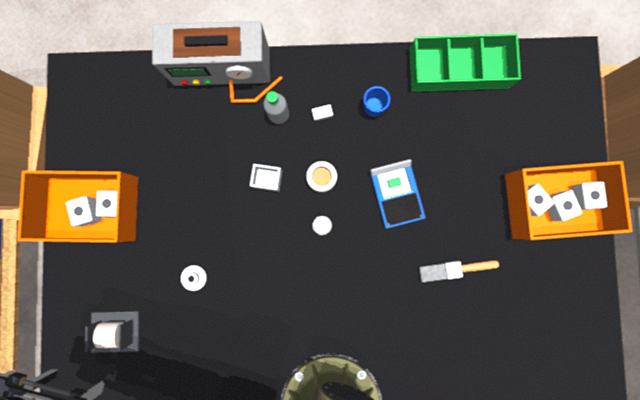

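View pics/scene0.png

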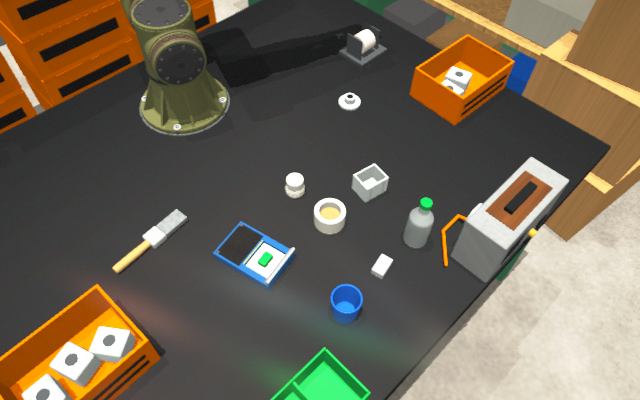

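Top view: cover at about (266,177), nest with pocket around (394,182) and landing towards (404,208). Guide is at the top (391,165). Tape roll (321,176), jar (322,225), cleaner (276,105), gauge block (322,112). I'll get rough positions, then hover for a wrist view.

```bash
cat > h.py <<'E'
from cell import manip,cams,job
import cv2, numpy as np
from scipy.spatial.transform import Rotation as R
def ray(c,px,z):
    "pixel -> world point on plane z"
    M=np.array(c["world_to_cam"]); Rm,t=M[:3,:3],M[:3,3]
    d=Rm.T@np.array([(px[0]-c["cx"])/c["fx"],(px[1]-c["cy"])/c["fy"],1]); o=-Rm.T@t
    return o+d*(z-o[2])/d[2]
def proj(c,P):
    p=np.c_[P,np.ones(len(P))]@np.array(c["world_to_cam"]).T
    return np.c_[c["fx"]*p[:,0]/p[:,2]+c["cx"],c["fy"]*p[:,1]/p[:,2]+c["cy"]]
def rot(s=None):
    s=s or manip.read_state(); return R.from_euler('xyz',s["eef_rot"])
def delta(pos,rt,s=None):
    "tool-frame shift (units of 40mm) and rotvec (units of 10deg) to a target pose"
    s=s or manip.read_state(); r=rot(s)
    print("shift/40",(r.inv().apply(np.array(pos)-s["eef_pos"])/40).round(2),"turn/10deg",np.degrees((r.inv()*rt).as_rotvec()/10).round(2))
E
python3 - <<'E'
from h import *
c=cams.camera("top")
for n,p,z in [("cover",(266,177),54),("pocket",(394,183),22),("land",(404,208),22),("tape",(321,176),46),("jar",(322,225),50),("cleaner",(274,97),150)]:
    print(n,ray(c,p,z).round(0))
c=cams.camera("wrist"); M=np.array(c["world_to_cam"]); s=manip.read_state()
print(c["fx"],"cam pos in tool",rot(s).inv().apply(-M[:3,:3].T@M[:3,3]-s["eef_pos"]).round(1),"cam axis in tool",rot(s).inv().apply(M[:3,:3][2]).round(3)); print(rot(s).as_matrix().round(3))
E
```

```text
cover [582. 148.  54.]
pocket [ 561. -180.   22.]
land [ 495. -203.   22.]
tape [581.   9.  46.]
jar [457.  10.  50.]
cleaner [757. 113. 150.]
317.77382009733316 cam pos in tool [  66.5   -0.5 -171.6] cam axis in tool [-0.232  0.001  0.973]
[[-0.964  0.266 -0.   ]
 [ 0.266  0.964 -0.001]
 [ 0.    -0.001 -1.   ]]
```

>>> jog_arm(commands=[{"dx":-0.93,"dy":-0.45},{"dx":-0.93,"dy":-0.45},{"dx":-0.93,"dy":-0.45},{"dx":-0.93,"dy":-0.45},{"dx":-0.93,"dy":-0.45},{"dx":-0.93,"dy":-0.45},{"dx":-0.93,"dy":-0.45},{"dx":-0.93,"dy":-0.45},{"dx":-0.93,"dy":-0.45},{"dx":-0.93,"dy":-0.45}])

```text
schema error: expected keys dx, dy, dz, ax, ay, az, gripper
```

>>> jog_arm(commands=[{"dx":-0.93,"dy":-0.45},{"dx":-0.93,"dy":-0.45},{"dx":-0.93,"dy":-0.45},{"dx":-0.93,"dy":-0.45},{"dx":0},{"dx":0}])

```text
schema error: expected keys dx, dy, dz, ax, ay, az, gripper
```

```bash
python3 - <<'E'
from h import *
c=cams.camera("wrist"); s=manip.read_state(); print(s["eef_pos"],s["eef_rot"],s["joints"].round(3))
im=c["image"][:,:,::-1]; cv2.imwrite("pics/w1.png",im)
E
```

```text
[146.54708292 530.01020981 213.2075092 ] [-3.14112561e+00  2.04835551e-05  2.87185878e+00] [ 1.234  0.3    1.521 -0.     1.321 -0.067]
```

View pics/w1.png

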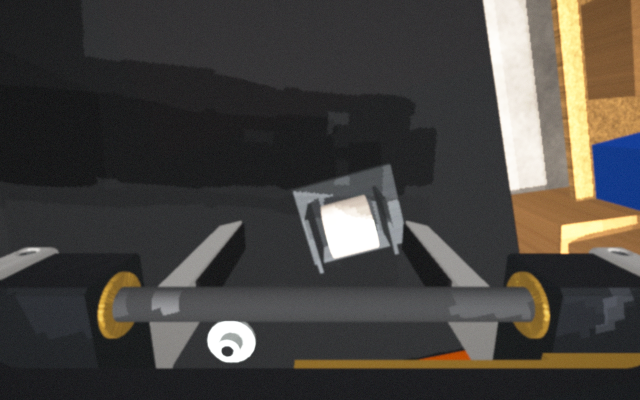

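The moves were refused because every row needs all the keys. This wrist picture (start pose) shows the fingers at rows 230–340 and a clear view at image centre, so hovering straight over the object works.

>>> jog_arm(commands=[{"dx":-0.93,"dy":-0.45,"dz":0,"ax":0,"ay":0,"az":0,"gripper":0},{"dx":-0.93,"dy":-0.45,"dz":0,"ax":0,"ay":0,"az":0,"gripper":0},{"dx":-0.93,"dy":-0.45,"dz":0,"ax":0,"ay":0,"az":0,"gripper":0},{"dx":-0.93,"dy":-0.45,"dz":0,"ax":0,"ay":0,"az":0,"gripper":0},{"dx":-0.93,"dy":-0.45,"dz":0,"ax":0,"ay":0,"az":0,"gripper":0},{"dx":-0.93,"dy":-0.45,"dz":0,"ax":0,"ay":0,"az":0,"gripper":0},{"dx":-0.93,"dy":-0.45,"dz":0,"ax":0,"ay":0,"az":0,"gripper":0},{"dx":-0.93,"dy":-0.45,"dz":0,"ax":0,"ay":0,"az":0,"gripper":0},{"dx":-0.93,"dy":-0.45,"dz":0,"ax":0,"ay":0,"az":0,"gripper":0},{"dx":-0.93,"dy":-0.45,"dz":0,"ax":0,"ay":0,"az":0,"gripper":0}])

```text
clock: 1.5
eef_pos: [458.0, 256.4, 213.5]
eef_rot: [3.142, -0.0, 2.872]
wrist_force: [0.3, 0.8, 0.4]
finger_gap: 94.1
finger_force: 0.0
```

>>> jog_arm(commands=[{"dx":-0.93,"dy":-0.45,"dz":0,"ax":0,"ay":0,"az":0,"gripper":0},{"dx":-0.93,"dy":-0.45,"dz":0,"ax":0,"ay":0,"az":0,"gripper":0},{"dx":-0.93,"dy":-0.45,"dz":0,"ax":0,"ay":0,"az":0,"gripper":0},{"dx":-0.93,"dy":-0.45,"dz":0,"ax":0,"ay":0,"az":0,"gripper":0},{"dx":0,"dy":0,"dz":0,"ax":0,"ay":0,"az":0,"gripper":0},{"dx":0,"dy":0,"dz":0,"ax":0,"ay":0,"az":0,"gripper":0}])

```text
clock: 2.25
eef_pos: [581.0, 148.6, 213.2]
eef_rot: [-3.141, -0.001, 2.872]
wrist_force: [-0.2, 0.3, 0.4]
finger_gap: 94.3
finger_force: 0.0
```

```bash
python3 - <<'E'
from h import *
c=cams.camera("wrist"); s=manip.read_state(); print(s["clock"],s["eef_pos"],s["eef_rot"],s["joints"].round(3))
im=c["image"][:,:,::-1]; cv2.imwrite("pics/w2.png",im); np.savez("w2.npz",**c)
E
```

```text
2.3 [580.8916152  148.97096022 213.41388468] [-3.14158932e+00 -2.63567311e-04  2.87235438e+00] [ 0.19   0.412  1.371  0.     1.36  -1.112]
```

View pics/w2.png

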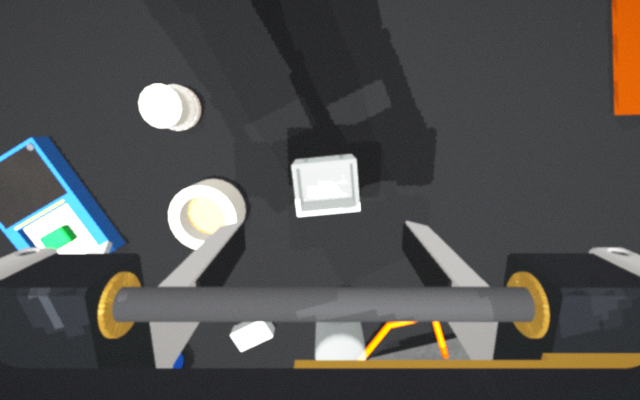

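Wrist view: cover with mouth outline from about (292,158) to (361,213), its y across the image; nest at left edge, clear bench elsewhere. I'll fit the cover pose by silhouette.

```bash
cat >> h.py <<'E'
from scipy.optimize import minimize
def box(x,y,yaw,L,W,z0,z1):
    a=np.array([[sx*L/2,sy*W/2,z] for z in (z0,z1) for sx,sy in ((1,1),(1,-1),(-1,-1),(-1,1))])
    return R.from_euler('z',yaw).apply(a)+[x,y,0]
def fit(c,mask,g,L,W,z0,z1):
    "box pose (x,y,yaw deg) whose projected hull best matches the mask (4x supersampled)"
    m=cv2.GaussianBlur(mask.astype(np.float32),(0,0),1)
    def cost(p):
        h=cv2.convexHull(proj(c,box(p[0],p[1],np.radians(p[2]),L,W,z0,z1)).astype(np.float32))
        k=cv2.fillConvexPoly(np.zeros((1600,2560),np.uint8),np.round((h*4+1.5)*16).astype(np.int32),1,shift=4)
        k=cv2.GaussianBlur(cv2.resize(k.astype(np.float32),(640,400),interpolation=cv2.INTER_AREA),(0,0),1)
        return ((k-m)**2).sum()
    r=minimize(cost,g,method='Nelder-Mead',options=dict(initial_simplex=[g,*(np.array(g)+np.diag([8,8,6]))]))
    return r.x,r.fun
E
python3 - <<'E'
from h import *
c=dict(np.load("w2.npz")); g=cv2.cvtColor(c["image"],cv2.COLOR_RGB2GRAY)
m=(g>105); l=cv2.connectedComponents(m.astype(np.uint8))[1]; k=l[208,330] or l[212,330]; mm=(l==k)
ys,xs=np.where(mm); print(k,mm.sum(),xs.min(),xs.max(),ys.min(),ys.max())
cn,_=cv2.findContours(mm.astype(np.uint8),0,2); f=cv2.fillPoly(np.zeros_like(g),cn,1)
x,e=fit(c,f,[582,148,0],56,68,0,54); print(x.round(1),e)
v=c["image"][:,:,::-1].copy()[130:240,260:390]; v=cv2.resize(v,None,fx=6,fy=5.4,interpolation=2)
q=cv2.convexHull(proj(c,box(x[0],x[1],np.radians(x[2]),56,68,54,54)).astype(np.float32)).reshape(-1,2)
cv2.polylines(v,[np.int32((q-[260,130])*[6,5.4])],True,(0,0,255)); cv2.imwrite("pics/w2f.png",v)
E
```

```text
5 3905 291 361 154 217
[585.  150.2 -10.3] 67.57212829589844
```

View pics/w2f.png

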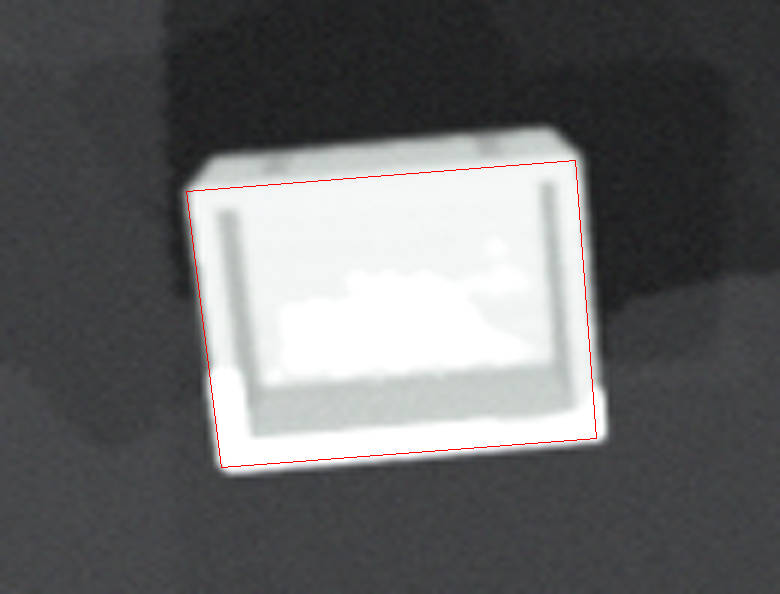

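Overlay matches the rim well: cover at (585,150), yaw −10.3°. Next, measure the nest from above.

>>> jog_arm(commands=[{"dx":-0.16,"dy":-0.9,"dz":0,"ax":0,"ay":0,"az":0,"gripper":0},{"dx":-0.16,"dy":-0.9,"dz":0,"ax":0,"ay":0,"az":0,"gripper":0},{"dx":-0.16,"dy":-0.9,"dz":0,"ax":0,"ay":0,"az":0,"gripper":0},{"dx":-0.16,"dy":-0.9,"dz":0,"ax":0,"ay":0,"az":0,"gripper":0},{"dx":-0.16,"dy":-0.9,"dz":0,"ax":0,"ay":0,"az":0,"gripper":0},{"dx":-0.16,"dy":-0.9,"dz":0,"ax":0,"ay":0,"az":0,"gripper":0},{"dx":-0.16,"dy":-0.9,"dz":0,"ax":0,"ay":0,"az":0,"gripper":0},{"dx":-0.16,"dy":-0.9,"dz":0,"ax":0,"ay":0,"az":0,"gripper":0},{"dx":-0.16,"dy":-0.9,"dz":0,"ax":0,"ay":0,"az":0,"gripper":0},{"dx":0,"dy":0,"dz":0,"ax":0,"ay":0,"az":0,"gripper":0}])

```text
clock: 3.55
eef_pos: [550.2, -180.1, 213.6]
eef_rot: [-3.142, 0.0, 2.87]
wrist_force: [-0.2, 0.6, 0.4]
finger_gap: 93.8
finger_force: 0.0
```

```bash
python3 - <<'E'
from h import *
c=cams.camera("wrist"); s=manip.read_state(); print(s["clock"],s["eef_pos"],s["eef_rot"],s["joints"].round(3))
im=c["image"][:,:,::-1]; cv2.imwrite("pics/w3.png",im); np.savez("w3.npz",**c)
E
```

```text
3.6 [ 550.36039408 -178.91409751  213.56605786] [3.14142128e+00 7.60027008e-05 2.87126889e+00] [-0.378  0.364  1.436  0.     1.342 -1.678]
```

View pics/w3.png

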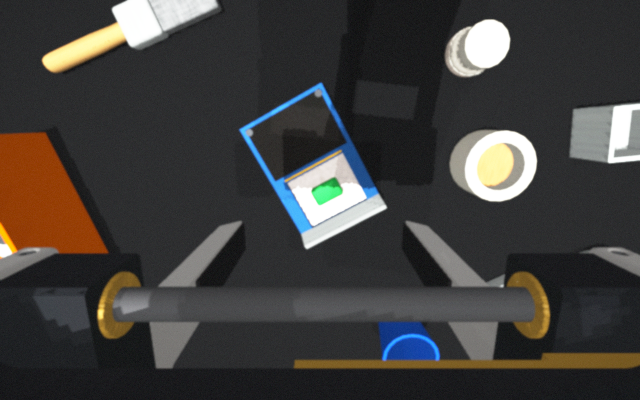

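Nest visible with landing up-left, guide at lower right; yellow line from (285,182) to (342,152), plug at (327,190). I'll zoom to pick corners.

```bash
python3 - <<'E'
from h import *
c=dict(np.load("w3.npz")); v=c["image"][75:255,225:405,::-1]
v=cv2.resize(v,(600,600),interpolation=2); v=cv2.convertScaleAbs(v,alpha=1.3,beta=25)
cv2.imwrite("pics/w3z.png",v)
h=cv2.cvtColor(c["image"],cv2.COLOR_RGB2HSV); m=cv2.inRange(h,(50,120,60),(80,255,255)); m[:150]=0;m[215:]=0;m[:,:290]=0;m[:,360:]=0
x,e=fit(c,m>0,[560,-180,20],22,34,20,28); print(x,e,m.astype(bool).sum())
E
```

```text
[ 563.04382046 -179.82537805   17.16970441] 46.389122009277344 476
```

View pics/w3z.png

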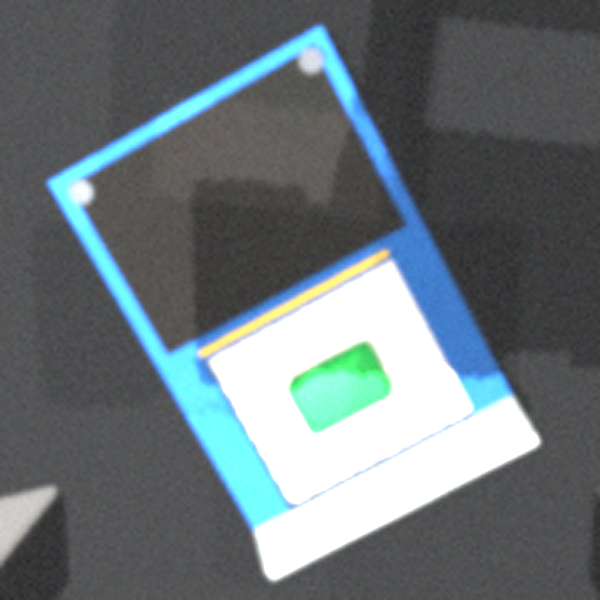

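```bash
python3 - <<'E'
from h import *
from scipy.optimize import least_squares
c=dict(np.load("w3.npz"))
z=np.array([[49,182],[322,25],[203,357],[390,256],[295,507],[473,410]])/600*180+[225,75]
N=np.array([[-109,-52,22],[-109,52,22],[-31,-37,22],[-31,37,22],[31,-37,22],[31,37,22]],float)
f=lambda p:(proj(c,R.from_euler('z',p[2],degrees=True).apply(N)+[p[0],p[1],0])-z).ravel()
r=least_squares(f,[562,-180,18]); print(r.x,r.fun.reshape(-1,2).round(1))
E
```

```text
[ 563.54588231 -179.17468083   13.36423226] [[-0.1 -0.4]
 [-0.7 -0.8]
 [ 0.6  0.8]
 [ 0.6  0.1]
 [-0.9  0.1]
 [ 0.5  0.3]]
```

```bash
cat >> h.py <<'E'
def orient(yaw,tilt): return R.from_euler('z',yaw,degrees=True)*R.from_euler('x',180,degrees=True)*R.from_euler('y',tilt,degrees=True)
def goal(g,yaw,tilt,back=0):
    "TCP pose for a grasp point g, standing off by back"
    r=orient(yaw,tilt); return np.array(g)+r.apply([0,0,11-back]),r
def go(g,yaw,tilt,back=0):
    s=manip.read_state(); p,r=goal(g,yaw,tilt,back); print("to",p.round(1),"q",s["joints"].round(2),"t",s["clock"]); delta(p,r,s)
E
python3 -c "
from h import *
go([585,150,30],169.7,30,130)"
```

```text
to [643.5 139.4 133.1] q [-0.38  0.36  1.44  0.    1.34 -1.68] t 3.6
shift/40 [-0.12  8.29  2.01] turn/10deg [ 0.14  3.   -0.51]
```

>>> jog_arm(commands=[{"dx":0,"dy":0.92,"dz":0,"ax":0,"ay":0,"az":0,"gripper":0},{"dx":0,"dy":0.92,"dz":0,"ax":0,"ay":0,"az":0,"gripper":0},{"dx":0,"dy":0.92,"dz":0,"ax":0,"ay":0,"az":0,"gripper":0},{"dx":0,"dy":0.92,"dz":0,"ax":0,"ay":0,"az":0,"gripper":0},{"dx":0,"dy":0.92,"dz":0,"ax":0,"ay":0,"az":0,"gripper":0},{"dx":0,"dy":0.92,"dz":0,"ax":0,"ay":0,"az":0,"gripper":0},{"dx":0,"dy":0.92,"dz":0,"ax":0,"ay":0,"az":0,"gripper":0},{"dx":0,"dy":0.92,"dz":0,"ax":0,"ay":0,"az":0,"gripper":0},{"dx":0,"dy":0.92,"dz":0,"ax":0,"ay":0,"az":0,"gripper":0}])

```text
clock: 4.72
eef_pos: [638.3, 143.1, 213.7]
eef_rot: [3.141, 0.0, 2.874]
wrist_force: [0.6, 0.2, 0.2]
finger_gap: 94.0
finger_force: 0.0
```

>>> jog_arm(commands=[{"dx":0,"dy":0,"dz":0,"ax":0,"ay":0,"az":-0.5,"gripper":0},{"dx":0,"dy":0,"dz":0,"ax":0,"ay":0.75,"az":0,"gripper":0},{"dx":0,"dy":0,"dz":0,"ax":0,"ay":0.75,"az":0,"gripper":0},{"dx":0,"dy":0,"dz":0,"ax":0,"ay":0.75,"az":0,"gripper":0},{"dx":0,"dy":0,"dz":0,"ax":0,"ay":0.75,"az":0,"gripper":0},{"dx":0,"dy":0,"dz":0,"ax":0,"ay":0,"az":0,"gripper":0}])

```text
clock: 5.48
eef_pos: [638.7, 141.1, 210.8]
eef_rot: [-3.14, -0.526, 2.959]
wrist_force: [-0.4, 0.1, 0.7]
finger_gap: 94.1
finger_force: 0.0
```

```bash
python3 -c "
from h import *
go([585,150,30],169.7,30,130)"
```

```text
to [643.5 139.4 133.1] q [ 0.1   0.89  0.7   0.16  2.05 -1.25] t 5.475
shift/40 [-1.09 -0.02  1.62] turn/10deg [-0.   -0.02 -0.01]
```

>>> jog_arm(commands=[{"dx":-0.55,"dy":0,"dz":0.81,"ax":0,"ay":0,"az":0,"gripper":0},{"dx":-0.54,"dy":-0.02,"dz":0.81,"ax":0,"ay":0,"az":0,"gripper":0},{"dx":0,"dy":0,"dz":0.65,"ax":0,"ay":0,"az":0,"gripper":0},{"dx":0,"dy":0,"dz":0.65,"ax":0,"ay":0,"az":0,"gripper":0},{"dx":0,"dy":0,"dz":0.65,"ax":0,"ay":0,"az":0,"gripper":0},{"dx":0,"dy":0,"dz":0.65,"ax":0,"ay":0,"az":0,"gripper":0},{"dx":0,"dy":0,"dz":0.65,"ax":0,"ay":0,"az":0,"gripper":0},{"dx":0,"dy":0,"dz":0,"ax":0,"ay":0,"az":0,"gripper":0}])

```text
clock: 6.48
eef_pos: [578.7, 151.0, 23.0]
eef_rot: [-3.141, -0.523, 2.961]
wrist_force: [-0.5, 0.2, 1.7]
finger_gap: 93.7
finger_force: 0.0
```

```bash
python3 -c "
from h import *
go([585,150,30],169.7,30,0)
s=manip.read_state();print(s['eef_pos'],s['wrist_force'])
c=cams.camera('wrist');cv2.imwrite('pics/w4.png',c['image'][:,:,::-1])"
```

```text
to [579.6 151.   20.5] q [ 0.13  0.91  1.12  0.15  1.62 -1.29] t 6.475
shift/40 [-0.05  0.    0.04] turn/10deg [-0.    0.01 -0.01]
[578.72318317 151.04144438  22.97260487] [-0.51279795  0.15661527  1.7124944 ]
```

View pics/w4.png

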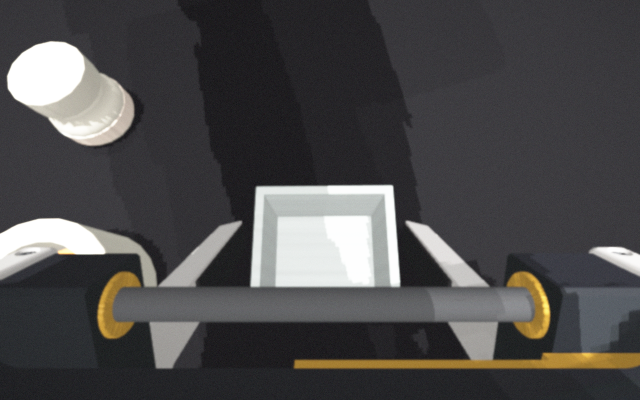

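Cover is centred and square between the fingers. Grip.

>>> jog_arm(commands=[{"dx":0,"dy":0,"dz":0,"ax":0,"ay":0,"az":0,"gripper":0.6},{"dx":0,"dy":0,"dz":0,"ax":0,"ay":0,"az":0,"gripper":0.6},{"dx":0,"dy":0,"dz":0,"ax":0,"ay":0,"az":0,"gripper":0.6},{"dx":0,"dy":0,"dz":0,"ax":0,"ay":0,"az":0,"gripper":0.6},{"dx":0,"dy":0,"dz":0,"ax":0,"ay":0,"az":0,"gripper":0.6},{"dx":0,"dy":0,"dz":0,"ax":0,"ay":0,"az":0,"gripper":0.6}], squeeze=30)

```text
clock: 7.28
eef_pos: [580.4, 150.1, 23.3]
eef_rot: [3.141, -0.523, 2.959]
wrist_force: [2.7, 1.1, 5.2]
finger_gap: 67.7
finger_force: 30.0
```

>>> jog_arm(commands=[{"dx":0.25,"dy":0,"dz":-0.43,"ax":0,"ay":0,"az":0,"gripper":0.6},{"dx":0.45,"dy":0,"dz":-0.78,"ax":0,"ay":0,"az":0,"gripper":0.6},{"dx":0.45,"dy":0,"dz":-0.78,"ax":0,"ay":0,"az":0,"gripper":0.6},{"dx":0.45,"dy":0,"dz":-0.78,"ax":0,"ay":0,"az":0,"gripper":0.6},{"dx":0.4,"dy":0,"dz":-0.7,"ax":0,"ay":0,"az":0,"gripper":0.6},{"dx":0,"dy":0,"dz":0,"ax":0,"ay":-0.75,"az":0,"gripper":0.6},{"dx":0,"dy":0,"dz":0,"ax":0,"ay":-0.75,"az":0,"gripper":0.6},{"dx":0,"dy":0,"dz":0,"ax":0,"ay":-0.75,"az":0,"gripper":0.6},{"dx":0,"dy":0,"dz":0,"ax":0,"ay":-0.75,"az":0,"gripper":0.6},{"dx":0,"dy":0,"dz":0,"ax":0,"ay":0,"az":0,"gripper":0.6}])

```text
clock: 8.52
eef_pos: [579.1, 150.4, 184.7]
eef_rot: [3.141, 0.001, 2.96]
wrist_force: [0.9, -0.1, -1.5]
finger_gap: 67.8
finger_force: 30.0
```

```bash
python3 -c "
from h import *
go([450,200,130],169.7,0)
s=manip.read_state();print(s['eef_pos'],s['wrist_force'],s['finger_gap'],s['finger_force'])"
```

```text
to [450. 200. 119.] q [ 0.19  0.43  1.41  0.    1.3  -1.2 ] t 8.525
shift/40 [3.4  0.64 1.64] turn/10deg [ 0.    0.   -0.01]
[579.07122811 150.3597096  184.66329044] [ 0.9341217  -0.06118621 -1.46187231] 67.81966415499402 29.9998394274553
```

>>> jog_arm(commands=[{"dx":0.85,"dy":0.16,"dz":0,"ax":0,"ay":0,"az":0,"gripper":0.6},{"dx":0.85,"dy":0.16,"dz":0,"ax":0,"ay":0,"az":0,"gripper":0.6},{"dx":0.85,"dy":0.16,"dz":0,"ax":0,"ay":0,"az":0,"gripper":0.6},{"dx":0.85,"dy":0.16,"dz":0,"ax":0,"ay":0,"az":0,"gripper":0.6},{"dx":0,"dy":0,"dz":0,"ax":0,"ay":0,"az":0.9,"gripper":0.6},{"dx":0,"dy":0,"dz":0,"ax":0,"ay":0,"az":0.9,"gripper":0.6},{"dx":0,"dy":0,"dz":0,"ax":0,"ay":0,"az":0.9,"gripper":0.6},{"dx":0,"dy":0,"dz":0,"ax":0,"ay":0,"az":0.9,"gripper":0.6},{"dx":0,"dy":0,"dz":0,"ax":0,"ay":0,"az":0.9,"gripper":0.6},{"dx":0,"dy":0,"dz":0,"ax":0,"ay":0,"az":0.9,"gripper":0.6}])

```text
clock: 9.78
eef_pos: [451.3, 199.7, 183.5]
eef_rot: [-3.138, -0.001, 2.011]
wrist_force: [0.4, -0.6, -0.8]
finger_gap: 67.8
finger_force: 30.0
```

>>> jog_arm(commands=[{"dx":0,"dy":0,"dz":0,"ax":0,"ay":0,"az":0.9,"gripper":0.6},{"dx":0,"dy":0,"dz":0,"ax":0,"ay":0,"az":0.9,"gripper":0.6},{"dx":0,"dy":0,"dz":0,"ax":0,"ay":0,"az":0.9,"gripper":0.6},{"dx":0,"dy":0,"dz":0,"ax":0,"ay":0,"az":0.9,"gripper":0.6},{"dx":0,"dy":0,"dz":0,"ax":0,"ay":-0.7,"az":0,"gripper":0.6},{"dx":0,"dy":0,"dz":0,"ax":0,"ay":-0.7,"az":0,"gripper":0.6},{"dx":0,"dy":0,"dz":0,"ax":0,"ay":-0.7,"az":0,"gripper":0.6},{"dx":0,"dy":0,"dz":0,"ax":0,"ay":0,"az":0,"gripper":0.6}])

```text
clock: 10.78
eef_pos: [451.1, 200.7, 182.5]
eef_rot: [-3.138, 0.368, 1.39]
wrist_force: [0.3, -0.3, -1.5]
finger_gap: 67.8
finger_force: 30.0
```

```bash
python3 -c "
from h import *
go([450,200,100],80,-60)
s=manip.read_state();print(s['eef_pos'],s['eef_rot'])"
```

```text
to [448.3 190.6  94.5] q [ 0.49  0.35  1.57 -0.28  1.46  0.74] t 10.775
shift/40 [ 0.55 -0.01  2.15] turn/10deg [-0.04 -3.89 -0.02]
[451.05505852 200.65738743 182.54730637] [-3.13790075  0.36812541  1.38987113]
```

>>> jog_arm(commands=[{"dx":0,"dy":0,"dz":0,"ax":0,"ay":-0.78,"az":0,"gripper":0.6},{"dx":0,"dy":0,"dz":0,"ax":0,"ay":-0.78,"az":0,"gripper":0.6},{"dx":0,"dy":0,"dz":0,"ax":0,"ay":-0.78,"az":0,"gripper":0.6},{"dx":0,"dy":0,"dz":0,"ax":0,"ay":-0.78,"az":0,"gripper":0.6},{"dx":0,"dy":0,"dz":0,"ax":0,"ay":-0.78,"az":0,"gripper":0.6},{"dx":0,"dy":0,"dz":0,"ax":0,"ay":0,"az":0,"gripper":0.6},{"dx":0,"dy":0,"dz":0,"ax":0,"ay":0,"az":0,"gripper":0.6}])

```text
clock: 11.65
eef_pos: [451.3, 199.6, 183.6]
eef_rot: [-3.141, 1.043, 1.388]
wrist_force: [-0.4, -0.5, -1.4]
finger_gap: 68.0
finger_force: 30.0
```

```bash
python3 -c "
from h import *
go([450,200,45],80,-60)
s=manip.read_state();print(s['eef_pos'],s['eef_rot'],s['finger_gap'])
c=cams.camera('scene');cv2.imwrite('pics/s5.png',c['image'][:,:,::-1])"
```

```text
to [448.3 190.6  39.5] q [ 0.65  0.68  1.36 -0.67  1.93  0.88] t 11.65
shift/40 [ 2.99 -0.03  2.02] turn/10deg [-0.05 -0.03 -0.03]
[451.34064867 199.56060827 183.56021633] [-3.14082202  1.04268784  1.38753854] 67.99810024475322
```

View pics/s5.png

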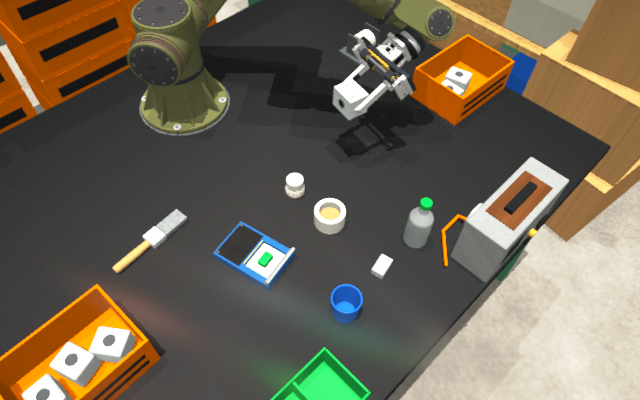

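Scene view: cover held on its side at (350,100) px, mouth away from the camera, orange bin behind the gripper. I'll lay it a bit further from the bin, at (450,150).

>>> jog_arm(commands=[{"dx":0.6,"dy":0.05,"dz":0.77,"ax":-0.05,"ay":-0.03,"az":-0.03,"gripper":0.6},{"dx":0.6,"dy":0.05,"dz":0.77,"ax":0,"ay":0,"az":0,"gripper":0.6},{"dx":0.6,"dy":0.05,"dz":0.77,"ax":0,"ay":0,"az":0,"gripper":0.6},{"dx":0.58,"dy":0.04,"dz":0.77,"ax":0,"ay":0,"az":0,"gripper":0.6},{"dx":0,"dy":0,"dz":0,"ax":0,"ay":0,"az":0,"gripper":0.6},{"dx":0,"dy":0,"dz":0,"ax":0,"ay":0,"az":0,"gripper":0.6}])

```text
clock: 12.45
eef_pos: [448.9, 140.5, 41.1]
eef_rot: [3.138, 1.05, 1.395]
wrist_force: [0.8, 0.0, -0.8]
finger_gap: 67.7
finger_force: 30.0
```

```bash
python3 -c "
from h import *
go([450,150,28],80,-60)
s=manip.read_state();print(s['eef_pos'],s['eef_rot'],s['finger_gap'],s['wrist_force'])"
```

```text
to [448.3 140.6  22.5] q [ 0.58  0.82  1.5  -0.69  1.66  1.01] t 12.45
shift/40 [ 0.4  -0.02  0.23] turn/10deg [ 0.01  0.02 -0.  ]
[448.92243016 140.50111591  41.0781609 ] [3.13806373 1.04990574 1.3949081 ] 67.74154844924242 [ 0.84430158  0.04567363 -0.8037265 ]
```

>>> jog_arm(commands=[{"dx":0.13,"dy":0,"dz":0.075,"ax":0,"ay":0,"az":0,"gripper":0.6},{"dx":0.13,"dy":0,"dz":0.075,"ax":0,"ay":0,"az":0,"gripper":0.6},{"dx":0.06,"dy":0,"dz":0.035,"ax":0,"ay":0,"az":0,"gripper":0.6},{"dx":0.03,"dy":0,"dz":0.017,"ax":0,"ay":0,"az":0,"gripper":0.6},{"dx":0,"dy":0,"dz":0,"ax":0,"ay":0,"az":0,"gripper":0.6}])

```text
clock: 13.08
eef_pos: [448.1, 140.0, 25.2]
eef_rot: [3.14, 1.055, 1.396]
wrist_force: [-6.6, 2.5, 19.6]
finger_gap: 67.9
finger_force: 30.0
```

>>> jog_arm(commands=[{"dx":0,"dy":0,"dz":0,"ax":0,"ay":0,"az":0,"gripper":0},{"dx":0,"dy":0,"dz":0,"ax":0,"ay":0,"az":0,"gripper":0},{"dx":0,"dy":0,"dz":0,"ax":0,"ay":0,"az":0,"gripper":0},{"dx":0,"dy":0,"dz":0,"ax":0,"ay":0,"az":0,"gripper":0}])

```text
clock: 13.58
eef_pos: [448.1, 139.7, 23.0]
eef_rot: [-3.141, 1.053, 1.399]
wrist_force: [-0.4, 0.0, 0.2]
finger_gap: 93.8
finger_force: 0.0
```

```bash
python3 -c "
from h import *
s=manip.read_state();p=s['eef_pos'];print(p, s['finger_gap'],s['wrist_force'],s['joints'].round(2))
r=rot(s);g=p-r.apply([0,0,11]);print(g)
go([g[0],g[1],150],80,0)"
```

```text
[448.09155663 139.67782979  23.04949658] 93.7803164083586 [-0.38254958  0.00542689  0.22916639] [ 0.58  0.86  1.5  -0.69  1.64  1.03]
[449.73264814 149.0913765   28.49852924]
to [449.7 149.1 139. ] q [ 0.58  0.86  1.5  -0.69  1.64  1.03] t 13.575
shift/40 [-2.4  -0.   -1.64] turn/10deg [0.   6.03 0.01]
```

>>> jog_arm(commands=[{"dx":-0.4,"dy":0,"dz":-0.23,"ax":0,"ay":0,"az":0,"gripper":0},{"dx":-0.85,"dy":0,"dz":-0.49,"ax":0,"ay":0,"az":0,"gripper":0},{"dx":-0.85,"dy":0,"dz":-0.49,"ax":0,"ay":0,"az":0,"gripper":0},{"dx":-0.85,"dy":0,"dz":-0.49,"ax":0,"ay":0,"az":0,"gripper":0},{"dx":-0.6,"dy":0,"dz":-0.35,"ax":0,"ay":0,"az":0,"gripper":0},{"dx":0,"dy":0,"dz":0,"ax":0,"ay":0.9,"az":0,"gripper":0},{"dx":0,"dy":0,"dz":0,"ax":0,"ay":0.9,"az":0,"gripper":0},{"dx":0,"dy":0,"dz":0,"ax":0,"ay":0.9,"az":0,"gripper":0},{"dx":0,"dy":0,"dz":0,"ax":0,"ay":0.9,"az":0,"gripper":0},{"dx":0,"dy":0,"dz":0,"ax":0,"ay":0.9,"az":0,"gripper":0}])

```text
clock: 14.82
eef_pos: [448.4, 140.7, 188.8]
eef_rot: [3.139, 0.261, 1.399]
wrist_force: [0.1, 0.1, 0.1]
finger_gap: 94.0
finger_force: 0.0
```

>>> jog_arm(commands=[{"dx":0,"dy":0,"dz":0,"ax":0,"ay":0.9,"az":0,"gripper":0},{"dx":0,"dy":0,"dz":0,"ax":0,"ay":0.5,"az":0,"gripper":0},{"dx":0,"dy":0,"dz":0,"ax":0,"ay":0,"az":0,"gripper":0}])

```text
clock: 15.2
eef_pos: [448.2, 139.6, 188.4]
eef_rot: [3.14, 0.023, 1.397]
wrist_force: [-0.0, -0.6, -0.2]
finger_gap: 94.3
finger_force: 0.0
```

```bash
python3 - <<'E'
from h import *
s=manip.read_state();print(s['eef_pos'],s['eef_rot'],s['joints'].round(2))
c=cams.camera("wrist"); cv2.imwrite("pics/w6.png",c["image"][:,:,::-1]); np.savez("w6.npz",**c)
g=cv2.cvtColor(c["image"],cv2.COLOR_RGB2GRAY)
# predicted outline of lying cover
m=np.radians(80.1); b=box(*(np.array([444.1,116.8])+27*np.array([np.cos(m),np.sin(m)])),m,54,68,0,56); print(proj(c,b).round(0).tolist())
q=proj(c,b).mean(0).astype(int); print(q,g[q[1]-40:q[1]+50:10,q[0]-60:q[0]+70:15])
go([447.9,138.5,28],80.1,40,120)
E
```

```text
[448.20888759 139.63908376 188.42756592] [3.14009963 0.02260584 1.39708485] [ 0.24  0.15  1.77 -0.02  1.23  0.42]
[[292.0, 150.0], [353.0, 150.0], [352.0, 197.0], [293.0, 197.0], [287.0, 157.0], [358.0, 156.0], [357.0, 211.0], [288.0, 211.0]]
[322 178] [[ 60  58  61  50  51  61  59  60  58]
 [ 57  57  49  52  52  63  59  57  57]
 [ 55  44 254 255 254 255 255  59  59]
 [ 51  44 254 254 254 255 255  52  66]
 [ 48  47 254 254 254 254 254  80  82]
 [ 70  79 254 254 255 255 255  76  80]
 [ 77  82 255 255 255 255 255  84  84]
 [ 78  78 255 255 255 255 255  85  85]
 [ 83  89  80  81  80  85  82  90  94]]
to [435.9  69.5 111.5] q [ 0.24  0.15  1.77 -0.02  1.23  0.42] t 15.25
shift/40 [-1.74 -0.    1.96] turn/10deg [0.01 4.14 0.  ]
```

```bash
python3 - <<'E'
from h import *
c=dict(np.load("w6.npz")); g=cv2.cvtColor(c["image"],cv2.COLOR_RGB2GRAY)
l=cv2.connectedComponents((g>140).astype(np.uint8))[1]; mm=l==l[180,322]; ys,xs=np.where(mm); print(xs.min(),xs.max(),ys.min(),ys.max())
x,e=fit(c,mm,[448,143,80],54,68,0,56); print(x,e)
m=np.radians(x[2]); u=np.array([np.cos(m),np.sin(m)]); print("closed",x[:2]-27*u,"g",x[:2]-5*u)
E
```

```text
287 359 150 212
[448.93730386 142.72537867  79.97678417] 80.28355407714844
closed [444.23802945 116.13747126] g [448.06706786 137.80169211]
```

>>> jog_arm(commands=[{"dx":-0.43,"dy":0,"dz":0,"ax":0,"ay":0.83,"az":0,"gripper":0},{"dx":-0.43,"dy":0,"dz":0,"ax":0,"ay":0.83,"az":0,"gripper":0},{"dx":-0.43,"dy":0,"dz":0,"ax":0,"ay":0.83,"az":0,"gripper":0},{"dx":-0.43,"dy":0,"dz":0,"ax":0,"ay":0.83,"az":0,"gripper":0},{"dx":0,"dy":0,"dz":0,"ax":0,"ay":0.82,"az":0,"gripper":0},{"dx":0,"dy":0,"dz":0,"ax":0,"ay":0,"az":0,"gripper":0}])

```text
clock: 16.0
eef_pos: [436.4, 74.4, 173.1]
eef_rot: [-3.136, -0.699, 1.395]
wrist_force: [-0.1, -0.1, 1.2]
finger_gap: 94.2
finger_force: 0.0
```

```bash
python3 -c "
from h import *
go([448,138,28],80,40,90)"
```

```text
to [439.2  88.   88.5] q [-0.31  0.13  1.99  0.74  1.24 -0.46] t 16.0
shift/40 [-1.09  0.02  1.84] turn/10deg [-0.02 -0.   -0.01]
```

>>> jog_arm(commands=[{"dx":-0.55,"dy":0.01,"dz":0.92,"ax":0,"ay":0,"az":0,"gripper":0},{"dx":-0.54,"dy":0.01,"dz":0.92,"ax":0,"ay":0,"az":0,"gripper":0},{"dx":0,"dy":0,"dz":0.5,"ax":0,"ay":0,"az":0,"gripper":0},{"dx":0,"dy":0,"dz":0.5,"ax":0,"ay":0,"az":0,"gripper":0},{"dx":0,"dy":0,"dz":0.5,"ax":0,"ay":0,"az":0,"gripper":0},{"dx":0,"dy":0,"dz":0.5,"ax":0,"ay":0,"az":0,"gripper":0},{"dx":0,"dy":0,"dz":0.25,"ax":0,"ay":0,"az":0,"gripper":0},{"dx":0,"dy":0,"dz":0,"ax":0,"ay":0,"az":0,"gripper":0}])

```text
clock: 17.0
eef_pos: [449.7, 146.3, 20.5]
eef_rot: [-3.14, -0.699, 1.399]
wrist_force: [0.2, -0.4, -0.4]
finger_gap: 93.9
finger_force: 0.0
```

```bash
python3 -c "
from h import *
go([448,138,28],80,40,0)
s=manip.read_state();print(s['eef_pos'],s['wrist_force'])"
```

```text
to [449.2 145.   19.6] q [-0.14  0.45  2.05  0.97  0.9  -0.69] t 17.0
shift/40 [-0.04 -0.01 -0.01] turn/10deg [-0.02 -0.01  0.01]
[449.73880996 146.34021937  20.52205122] [ 0.18268614 -0.43230374 -0.41959817]
```

Good. Grip, lift.

>>> jog_arm(commands=[{"dx":-0.03,"dy":0,"dz":0,"ax":0,"ay":0,"az":0,"gripper":0.6},{"dx":0,"dy":0,"dz":0,"ax":0,"ay":0,"az":0,"gripper":0.6},{"dx":0,"dy":0,"dz":0,"ax":0,"ay":0,"az":0,"gripper":0.6},{"dx":0,"dy":0,"dz":0,"ax":0,"ay":0,"az":0,"gripper":0.6},{"dx":0,"dy":0,"dz":0,"ax":0,"ay":0,"az":0,"gripper":0.6},{"dx":0,"dy":0,"dz":0,"ax":0,"ay":0,"az":0,"gripper":0.6}], squeeze=35)

```text
clock: 17.75
eef_pos: [450.0, 144.7, 20.3]
eef_rot: [3.141, -0.7, 1.398]
wrist_force: [-2.8, -5.0, 6.2]
finger_gap: 68.1
finger_force: 35.0
```

```bash
python3 -c "
from h import *
s=manip.read_state();r=rot(s);print(s['eef_pos'],np.degrees(s['eef_rot']),s['wrist_force'],s['finger_gap'])
# closed face centre (lying, z=28) in tool frame, cover axes in tool frame
m=np.radians(80); mv=np.array([np.cos(m),np.sin(m),0])
print(r.inv().apply(np.array([444.2,116.3,28])-s['eef_pos']), r.inv().apply(mv))"
```

```text
[449.97901754 144.66556925  20.25832564] [179.98300786 -40.10229236  80.1239977 ] [-2.75688545 -5.02536374  6.15412378] 68.0653986535734
[-17.14651174  -0.82093296 -24.56133727] [0.76489384 0.00197313 0.64415334]
```

>>> jog_arm(commands=[{"dx":0.3,"dy":0,"dz":-0.36,"ax":0,"ay":0,"az":0,"gripper":0.6},{"dx":0.62,"dy":0,"dz":-0.74,"ax":0,"ay":0,"az":0,"gripper":0.6},{"dx":0.62,"dy":0,"dz":-0.74,"ax":0,"ay":0,"az":0,"gripper":0.6},{"dx":0.62,"dy":0,"dz":-0.74,"ax":0,"ay":0,"az":0,"gripper":0.6},{"dx":0.62,"dy":0,"dz":-0.74,"ax":0,"ay":0,"az":0,"gripper":0.6},{"dx":0,"dy":0,"dz":0,"ax":0,"ay":-0.8,"az":0,"gripper":0.6},{"dx":0,"dy":0,"dz":0,"ax":0,"ay":-0.8,"az":0,"gripper":0.6},{"dx":0,"dy":0,"dz":0,"ax":0,"ay":-0.8,"az":0,"gripper":0.6},{"dx":0,"dy":0,"dz":0,"ax":0,"ay":-0.8,"az":0,"gripper":0.6},{"dx":0,"dy":0,"dz":0,"ax":0,"ay":-0.8,"az":0,"gripper":0.6}])

```text
clock: 19.0
eef_pos: [449.8, 144.3, 193.5]
eef_rot: [3.141, 0.003, 1.398]
wrist_force: [0.5, -1.2, -2.2]
finger_gap: 68.0
finger_force: 35.0
```

>>> jog_arm(commands=[{"dx":0,"dy":0,"dz":0,"ax":0,"ay":0,"az":0.83,"gripper":0.6},{"dx":0,"dy":0,"dz":0,"ax":0,"ay":0,"az":0.83,"gripper":0.6},{"dx":0,"dy":0,"dz":0,"ax":0,"ay":0,"az":0.83,"gripper":0.6},{"dx":0,"dy":0,"dz":0,"ax":0,"ay":0,"az":0.83,"gripper":0.6},{"dx":0,"dy":0,"dz":0,"ax":0,"ay":0,"az":0.83,"gripper":0.6},{"dx":0,"dy":0,"dz":0,"ax":0,"ay":0,"az":0.83,"gripper":0.6},{"dx":0,"dy":0,"dz":0,"ax":0,"ay":0,"az":0.83,"gripper":0.6},{"dx":0,"dy":0,"dz":0,"ax":0,"ay":0,"az":0.83,"gripper":0.6},{"dx":0,"dy":0,"dz":0,"ax":0,"ay":0,"az":0,"gripper":0.6}])

```text
clock: 20.12
eef_pos: [449.6, 144.4, 193.0]
eef_rot: [-3.14, 0.0, 0.24]
wrist_force: [0.2, -0.1, -0.4]
finger_gap: 68.0
finger_force: 35.0
```

```bash
cat >> h.py <<'E'
RIM=np.array([24.2,0,10.3])
def seat(z,tilt=-50,yaw=13.4,xy=(563.5,-179.2),rt=None):
    "delta bringing the rim centre z above the pocket floor"
    s=manip.read_state(); r=orient(yaw,tilt); p=np.array([*xy,14+z])-r.apply(RIM)
    print("to",p.round(1),"at",s["eef_pos"].round(1),"q",s["joints"].round(2),"t",s["clock"]); delta(p,r,s)
E
python3 -c "
from h import *
seat(80)
s=manip.read_state();print(s['eef_rot'],s['finger_gap'],s['finger_force'])"
```

```text
to [ 556.  -181.   119.2] at [449.6 144.4 193. ] q [0.23 0.15 1.76 0.   1.24 1.56] t 20.125
shift/40 [0.65 8.54 1.83] turn/10deg [ 0.01 -5.    0.04]
[-3.13986268e+00  6.18364788e-05  2.40388367e-01] 67.95718490776828 35.0008150935173
```

>>> jog_arm(commands=[{"dx":0.07,"dy":0.85,"dz":0,"ax":0,"ay":0,"az":0,"gripper":0.6},{"dx":0.07,"dy":0.85,"dz":0,"ax":0,"ay":0,"az":0,"gripper":0.6},{"dx":0.07,"dy":0.85,"dz":0,"ax":0,"ay":0,"az":0,"gripper":0.6},{"dx":0.07,"dy":0.85,"dz":0,"ax":0,"ay":0,"az":0,"gripper":0.6},{"dx":0.07,"dy":0.85,"dz":0,"ax":0,"ay":0,"az":0,"gripper":0.6},{"dx":0.07,"dy":0.85,"dz":0,"ax":0,"ay":0,"az":0,"gripper":0.6},{"dx":0.07,"dy":0.85,"dz":0,"ax":0,"ay":0,"az":0,"gripper":0.6},{"dx":0.07,"dy":0.85,"dz":0,"ax":0,"ay":0,"az":0,"gripper":0.6},{"dx":0.07,"dy":0.85,"dz":0,"ax":0,"ay":0,"az":0,"gripper":0.6},{"dx":0.02,"dy":0.85,"dz":0,"ax":0,"ay":0,"az":0,"gripper":0.6}])

```text
clock: 21.38
eef_pos: [555.9, -180.8, 192.4]
eef_rot: [-3.14, -0.0, 0.244]
wrist_force: [0.6, 0.1, -0.5]
finger_gap: 67.5
finger_force: 35.0
```

>>> jog_arm(commands=[{"dx":0,"dy":0,"dz":0,"ax":0,"ay":-0.72,"az":0,"gripper":0.6},{"dx":0,"dy":0,"dz":0,"ax":0,"ay":-0.72,"az":0,"gripper":0.6},{"dx":0,"dy":0,"dz":0,"ax":0,"ay":-0.72,"az":0,"gripper":0.6},{"dx":0,"dy":0,"dz":0,"ax":0,"ay":-0.72,"az":0,"gripper":0.6},{"dx":0,"dy":0,"dz":0,"ax":0,"ay":-0.72,"az":0,"gripper":0.6},{"dx":0,"dy":0,"dz":0,"ax":0,"ay":-0.7,"az":0,"gripper":0.6},{"dx":0,"dy":0,"dz":0,"ax":0,"ay":-0.7,"az":0,"gripper":0.6},{"dx":0,"dy":0,"dz":0,"ax":0,"ay":0,"az":0,"gripper":0.6},{"dx":0,"dy":0,"dz":0,"ax":0,"ay":0,"az":0,"gripper":0.6}])

```text
clock: 22.5
eef_pos: [555.8, -179.9, 192.8]
eef_rot: [-3.138, 0.869, 0.244]
wrist_force: [-0.1, 0.2, -0.7]
finger_gap: 67.7
finger_force: 35.0
```

```bash
python3 -c "
from h import *
seat(40)
s=manip.read_state();print(s['eef_rot'],s['finger_gap'],s['finger_force'])"
```

```text
to [ 556.  -181.    79.2] at [ 555.8 -179.9  192.8] q [-0.22  0.89  0.87 -0.42  2.15  1.02] t 22.5
shift/40 [2.17 0.03 1.84] turn/10deg [ 0.02 -0.02  0.04]
[-3.13763684  0.86894263  0.24351652] 67.72806893416833 34.999960865825415
```

>>> jog_arm(commands=[{"dx":0.55,"dy":0.01,"dz":0.46,"ax":0.02,"ay":-0.02,"az":0.04,"gripper":0.6},{"dx":0.55,"dy":0.01,"dz":0.46,"ax":0,"ay":0,"az":0,"gripper":0.6},{"dx":0.55,"dy":0.01,"dz":0.46,"ax":0,"ay":0,"az":0,"gripper":0.6},{"dx":0.52,"dy":0,"dz":0.46,"ax":0,"ay":0,"az":0,"gripper":0.6},{"dx":0,"dy":0,"dz":0,"ax":0,"ay":0,"az":0,"gripper":0.6},{"dx":0,"dy":0,"dz":0,"ax":0,"ay":0,"az":0,"gripper":0.6}])

```text
clock: 23.25
eef_pos: [555.7, -181.5, 80.8]
eef_rot: [3.138, 0.873, 0.23]
wrist_force: [-0.6, 0.0, -0.0]
finger_gap: 68.0
finger_force: 35.0
```

```bash
python3 - <<'E'
from h import *
seat(12)
s=manip.read_state();print(s['eef_rot'],s['finger_gap'],s['wrist_force'])
r=rot(s); rim=s['eef_pos']+r.apply(RIM); print("rim",rim, "mouth dir",r.apply([.765,0,.644]).round(3))
c=cams.camera("scene"); 
b=box(rim[0],rim[1],np.radians(13.4),56,68,rim[2],rim[2]+54)
N=R.from_euler('z',13.4,degrees=True).apply([[-109,-52,22],[-109,52,22],[31,52,22],[31,-52,22],[-31,-37,22],[-31,37,22],[31,37,22],[31,-37,22]])+[563.5,-179.2,0]
x0,y0=190,150; f=4.4
v=cv2.resize(c["image"][y0:y0+136,x0:x0+180,::-1],None,fx=f,fy=f,interpolation=2)
q=lambda P:np.int32((proj(c,P)-[x0,y0])*f)
for k,P in enumerate((N[:4],N[4:],b[:4],b[4:])): cv2.polylines(v,[q(P)],True,[(0,255,255),(255,0,255),(0,0,255),(0,255,0)][k])
cv2.imwrite("pics/s7.png",v)
E
```

```text
to [ 556.  -181.    51.2] at [ 555.7 -181.5   80.8] q [-0.23  1.01  0.93 -0.38  2.    1.1 ] t 23.25
shift/40 [ 0.57 -0.01  0.47] turn/10deg [ 0.   -0.   -0.02]
[3.13795535 0.87253305 0.22950326] 67.96810994052937 [-0.60026378  0.00498144 -0.0190786 ]
rim [ 563.21121275 -179.75349409   55.6313978 ] mouth dir [-0.001 -0.003 -1.   ]
```

View pics/s7.png

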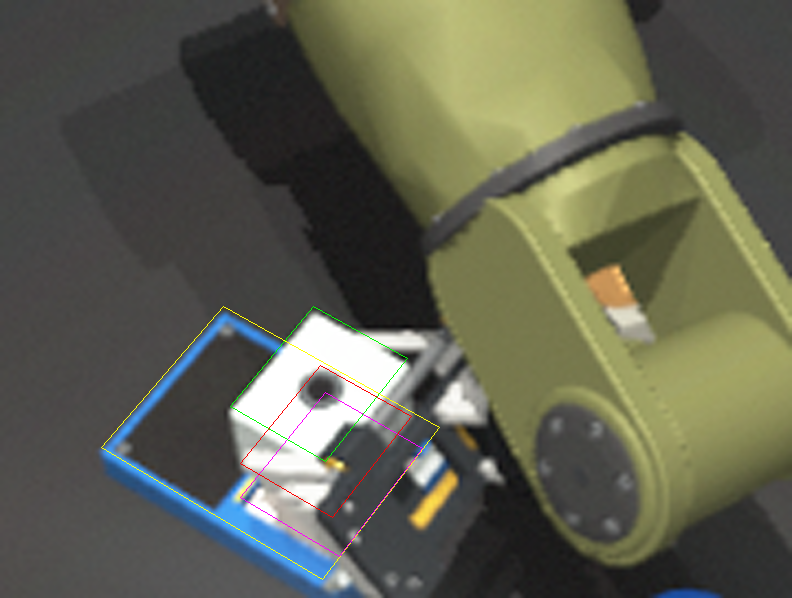

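Overlay: the predicted cover outline (top face (232,408)–(407,360)) and nest outline match the picture within about 1 mm. The cover is mouth-down, so I'll lower it.

>>> jog_arm(commands=[{"dx":0.19,"dy":0,"dz":0.16,"ax":0,"ay":0,"az":-0.02,"gripper":0.6},{"dx":0.19,"dy":0,"dz":0.16,"ax":0,"ay":0,"az":0,"gripper":0.6},{"dx":0.19,"dy":-0.01,"dz":0.15,"ax":0,"ay":0,"az":0,"gripper":0.6},{"dx":0,"dy":0,"dz":0,"ax":0,"ay":0,"az":0,"gripper":0.6},{"dx":0,"dy":0,"dz":0,"ax":0,"ay":0,"az":0,"gripper":0.6}])

```text
clock: 23.92
eef_pos: [555.4, -180.8, 49.4]
eef_rot: [-3.14, 0.875, 0.236]
wrist_force: [0.2, 0.2, -1.4]
finger_gap: 67.7
finger_force: 35.0
```

```bash
python3 -c "
from h import *
seat(4)
s=manip.read_state();r=rot(s);print(s['eef_pos']+r.apply(RIM),np.degrees(s['eef_rot']),s['wrist_force'])"
```

```text
to [ 556.  -181.    43.2] at [ 555.4 -180.8   49.4] q [-0.22  1.05  0.93 -0.38  1.96  1.12] t 23.925
shift/40 [0.13 0.01 0.09] turn/10deg [-0.    0.02  0.01]
[ 562.74482384 -178.96143719   24.26278843] [-179.89842245   50.16219058   13.52038309] [ 0.18543732  0.15820504 -1.38823524]
```

>>> jog_arm(commands=[{"dx":0.055,"dy":0,"dz":0.035,"ax":0,"ay":0,"az":0,"gripper":0.6},{"dx":0.055,"dy":0,"dz":0.035,"ax":0,"ay":0,"az":0,"gripper":0.6},{"dx":0,"dy":0,"dz":0,"ax":0,"ay":0,"az":0,"gripper":0.6}])

```text
clock: 24.3
eef_pos: [555.8, -180.5, 43.9]
eef_rot: [-3.139, 0.876, 0.236]
wrist_force: [0.1, 0.6, -1.0]
finger_gap: 67.7
finger_force: 35.0
```

>>> jog_arm(commands=[{"dx":0.045,"dy":0,"dz":0.038,"ax":0,"ay":0,"az":0,"gripper":0.6},{"dx":0,"dy":0,"dz":0,"ax":0,"ay":0,"az":0,"gripper":0.6}])

```text
clock: 24.55
eef_pos: [555.8, -180.6, 41.6]
eef_rot: [-3.139, 0.876, 0.236]
wrist_force: [0.0, 0.1, -2.2]
finger_gap: 67.5
finger_force: 35.0
```

>>> jog_arm(commands=[{"dx":0.03,"dy":0,"dz":0.025,"ax":0,"ay":0,"az":0,"gripper":0.6},{"dx":0.02,"dy":0,"dz":0.016,"ax":0,"ay":0,"az":0,"gripper":0.6},{"dx":0,"dy":0,"dz":0,"ax":0,"ay":0,"az":0,"gripper":0.6},{"dx":0,"dy":0,"dz":0,"ax":0,"ay":0,"az":0,"gripper":0.6}])

```text
clock: 25.05
eef_pos: [556.0, -180.6, 40.1]
eef_rot: [-3.141, 0.876, 0.235]
wrist_force: [-2.2, 1.5, 6.1]
finger_gap: 67.7
finger_force: 35.0
```

>>> jog_arm(commands=[{"dx":0.012,"dy":0,"dz":0.01,"ax":0,"ay":0,"az":0,"gripper":0.6},{"dx":0,"dy":0,"dz":0,"ax":0,"ay":0,"az":0,"gripper":0.6},{"dx":0,"dy":0,"dz":0,"ax":0,"ay":0,"az":0,"gripper":0.6}])

```text
clock: 25.42
eef_pos: [556.0, -180.6, 40.1]
eef_rot: [-3.141, 0.876, 0.235]
wrist_force: [-2.7, 3.0, 11.0]
finger_gap: 67.8
finger_force: 35.0
```

Firm floor contact. Release, then back straight up so the fingers clear the cover.

>>> jog_arm(commands=[{"dx":-0.012,"dy":0,"dz":-0.01,"ax":0,"ay":0,"az":0,"gripper":0},{"dx":0,"dy":0,"dz":0,"ax":0,"ay":0,"az":0,"gripper":0},{"dx":0,"dy":0,"dz":0,"ax":0,"ay":0,"az":0,"gripper":0},{"dx":0,"dy":0,"dz":0,"ax":0,"ay":0,"az":0,"gripper":0},{"dx":-0.3,"dy":0,"dz":-0.26,"ax":0,"ay":0,"az":0,"gripper":0},{"dx":-0.7,"dy":0,"dz":-0.6,"ax":0,"ay":0,"az":0,"gripper":0},{"dx":-0.7,"dy":0,"dz":-0.6,"ax":0,"ay":0,"az":0,"gripper":0},{"dx":-0.7,"dy":0,"dz":-0.6,"ax":0,"ay":0,"az":0,"gripper":0},{"dx":-0.7,"dy":0,"dz":-0.6,"ax":0,"ay":0,"az":0,"gripper":0},{"dx":0,"dy":0.9,"dz":-0.3,"ax":0,"ay":0,"az":0,"gripper":0}])

```text
clock: 26.68
eef_pos: [576.3, -212.0, 215.2]
eef_rot: [3.139, 0.87, 0.235]
wrist_force: [0.0, 0.1, -0.6]
finger_gap: 94.0
finger_force: 0.0
```

>>> jog_arm(commands=[{"dx":0,"dy":-0.9,"dz":-0.6,"ax":0,"ay":0.8,"az":0,"gripper":0},{"dx":0,"dy":0,"dz":-0.6,"ax":0,"ay":0.8,"az":0,"gripper":0},{"dx":0,"dy":0,"dz":0,"ax":0,"ay":0.8,"az":0,"gripper":0},{"dx":0,"dy":0,"dz":0,"ax":0,"ay":0.8,"az":0,"gripper":0},{"dx":0,"dy":0,"dz":0,"ax":0,"ay":0.8,"az":0,"gripper":0},{"dx":0,"dy":0,"dz":0,"ax":0,"ay":0.8,"az":0,"gripper":0},{"dx":0,"dy":0,"dz":0,"ax":0,"ay":0,"az":0,"gripper":0}])

```text
clock: 27.55
eef_pos: [599.7, -170.6, 245.8]
eef_rot: [3.141, 0.036, 0.234]
wrist_force: [-0.2, -0.3, -0.4]
finger_gap: 93.8
finger_force: 0.0
```

```bash
python3 - <<'E'
from h import *
s=manip.read_state();print(s['clock'],s['eef_pos'],s['eef_rot'],s['wrist_force'])
c=cams.camera("wrist"); g=cv2.cvtColor(c["image"],cv2.COLOR_RGB2GRAY); hsv=cv2.cvtColor(c["image"],cv2.COLOR_RGB2HSV)
np.savez("w8.npz",**c)
for z in (68,72,76): print(z,proj(c,box(563.5,-179.2,np.radians(13.4),56,68,z,z)[:4]).round(1).tolist())
b=proj(c,box(563.5,-179.2,np.radians(13.4),56,68,68,68)[:4]).mean(0).astype(int); print(b)
for dy in range(-50,51,10): print(b[1]+dy,g[b[1]+dy,b[0]-60:b[0]+61:5])
E
```

```text
27.55 [ 599.74669838 -170.63971176  245.77421711] [3.14134904 0.0361998  0.23362489] [-0.23111219 -0.27415853 -0.43343106]
68 [[292.6, 185.1], [353.2, 185.1], [352.0, 231.8], [293.8, 231.8]]
72 [[292.2, 185.9], [353.5, 186.0], [352.3, 233.1], [293.5, 233.1]]
76 [[291.9, 186.8], [353.9, 186.8], [352.6, 234.4], [293.1, 234.4]]
[322 208]
158 [40 26 29 29 28 31 27 25 31 29 29 47 28 31 33 30 31 40 47 52 46 50 55 54
 51]
168 [ 36  28  31  32 180 194 193 193 193 191 193 221 241 214 211 213 212 214
 216 254 254 251  54  52  52]
178 [ 37  31  30  30  45  93  89 184 184 155 184 182 180 184 185 173 184 184
 255 184 181  58  53  52  55]
188 [ 36  31  31  29  34  91 141 223 224 240 246 249 255 249 247 248 249 249
 246 181 180  57  50  55  52]
198 [ 60  56  33  30  35  91 143 230 246 248 252 254 254 247 248 248 248 248
 243 176 178  53  55  50  51]
208 [ 56  37  27  28  36 130 160 248 254 255 255 131  81  88 220 255 255 255
 255 173 174  53  61  61  62]
218 [ 38  30  28  32  53 188 187 255 255 255 255 255 247 255 255 255 255 255
 255 176 172  62  61  59  58]
228 [ 26  26  32  51  54 168 132 255 255 255 255 255 255 255 255 255 255 255
 255  91 190  62  58  63  60]
238 [ 29  39  52  55  54 169  64  62  63  62  65  67  71  70  67  63  64  63
  69  73 168  56  58  62  62]
248 [ 43  51  54  53  51 168  61  64  63  63  63  61  64  62  61  59  62  61
  65  78 166  61  63  64  59]
258 [ 52  50  53  52  53 167  61  56  62  63  65  63  65  60  59  64  71  70
  70  84 145  62  58  59  62]
```

```bash
python3 - <<'E'
from h import *
c=dict(np.load("w8.npz")); g=cv2.cvtColor(c["image"],cv2.COLOR_RGB2GRAY)
m=(g>217).astype(np.uint8); m[:183]=0
l=cv2.connectedComponents(m)[1]; mm=(l==l[220,330]).astype(np.uint8)
cn,_=cv2.findContours(mm,0,2); mm=cv2.fillPoly(np.zeros_like(g),cn,1); ys,xs=np.where(mm); print(xs.min(),xs.max(),ys.min(),ys.max())
for z in (64,68,72,76): print(z,fit(c,mm,[563,-179,13],56,68,z,z))
# tape/jar unmoved check
E
```

```text
292 353 184 232
64 (array([ 562.25716584, -179.96015508,   12.94396011]), np.float64(44.965633392333984))
68 (array([ 563.51534655, -179.70234702,   13.54648401]), np.float64(25.902986526489258))
72 (array([ 564.75907324, -179.21407999,   13.19135547]), np.float64(18.35222625732422))
76 (array([ 565.89241614, -178.94783892,   13.07403802]), np.float64(21.043195724487305))
```

Cover sits centred: fit gives (563.5,−179.7), yaw 13.5°, matching the pocket. I'll check the height by touching the top gently with closed fingers.

```bash
python3 -c "
from h import *
delta([563.5,-179.2,75+8],orient(13.4,0))"
```

```text
shift/40 [-0.79  0.    4.09] turn/10deg [-0.    0.22  0.  ]
```

>>> jog_arm(commands=[{"dx":-0.79,"dy":0,"dz":0,"ax":0,"ay":0.22,"az":0,"gripper":1},{"dx":0,"dy":0,"dz":0.8,"ax":0,"ay":0,"az":0,"gripper":1},{"dx":0,"dy":0,"dz":0.8,"ax":0,"ay":0,"az":0,"gripper":1},{"dx":0,"dy":0,"dz":0.8,"ax":0,"ay":0,"az":0,"gripper":1},{"dx":0,"dy":0,"dz":0.8,"ax":0,"ay":0,"az":0,"gripper":1},{"dx":0,"dy":0,"dz":0.7,"ax":0,"ay":0,"az":0,"gripper":1},{"dx":0,"dy":0,"dz":0,"ax":0,"ay":0,"az":0,"gripper":1},{"dx":0,"dy":0,"dz":0,"ax":0,"ay":0,"az":0,"gripper":1}], squeeze=5)

```text
clock: 28.6
eef_pos: [570.8, -177.3, 89.7]
eef_rot: [-3.141, -0.0, 0.235]
wrist_force: [0.4, 0.8, -0.7]
finger_gap: 17.4
finger_force: 0.0
```

>>> jog_arm(commands=[{"dx":-0.18,"dy":0,"dz":0.1,"ax":0,"ay":0,"az":0,"gripper":1},{"dx":0,"dy":0,"dz":0.07,"ax":0,"ay":0,"az":0,"gripper":1},{"dx":0,"dy":0,"dz":0,"ax":0,"ay":0,"az":0,"gripper":1},{"dx":0,"dy":0,"dz":0,"ax":0,"ay":0,"az":0,"gripper":1}])

```text
clock: 29.1
eef_pos: [563.2, -178.9, 82.0]
eef_rot: [-3.141, -0.001, 0.235]
wrist_force: [-0.1, 0.5, 0.6]
finger_gap: 0.5
finger_force: 0.0
```

>>> jog_arm(commands=[{"dx":0,"dy":0,"dz":0.06,"ax":0,"ay":0,"az":0,"gripper":1},{"dx":0,"dy":0,"dz":0.04,"ax":0,"ay":0,"az":0,"gripper":1},{"dx":0,"dy":0,"dz":0,"ax":0,"ay":0,"az":0,"gripper":1}])

```text
clock: 29.48
eef_pos: [563.0, -178.8, 77.6]
eef_rot: [-3.14, -0.0, 0.235]
wrist_force: [-0.2, -0.3, 0.5]
finger_gap: 0.5
finger_force: 0.0
```

>>> jog_arm(commands=[{"dx":0,"dy":0,"dz":0.03,"ax":0,"ay":0,"az":0,"gripper":1},{"dx":0,"dy":0,"dz":0,"ax":0,"ay":0,"az":0,"gripper":1}])

```text
clock: 29.72
eef_pos: [563.0, -178.9, 76.5]
eef_rot: [-3.14, -0.0, 0.235]
wrist_force: [-0.0, 0.5, 0.2]
finger_gap: 0.7
finger_force: 0.0
```

>>> jog_arm(commands=[{"dx":0,"dy":0,"dz":0.025,"ax":0,"ay":0,"az":0,"gripper":1},{"dx":0,"dy":0,"dz":0,"ax":0,"ay":0,"az":0,"gripper":1}])

```text
clock: 29.98
eef_pos: [563.2, -178.9, 76.3]
eef_rot: [-3.141, -0.001, 0.235]
wrist_force: [-2.8, 1.0, 6.1]
finger_gap: 0.6
finger_force: 3.4
```

Contact is at tip height 68.3 mm, and fully home is 68, so the cover is seated. Retract and hand in.

>>> jog_arm(commands=[{"dx":0,"dy":0,"dz":-0.3,"ax":0,"ay":0,"az":0,"gripper":1},{"dx":0,"dy":0,"dz":-0.9,"ax":0,"ay":0,"az":0,"gripper":1},{"dx":0,"dy":0,"dz":-0.9,"ax":0,"ay":0,"az":0,"gripper":1},{"dx":0,"dy":0,"dz":-0.9,"ax":0,"ay":0,"az":0,"gripper":1},{"dx":0,"dy":0,"dz":0,"ax":0,"ay":0,"az":0,"gripper":1},{"dx":0,"dy":0,"dz":0,"ax":0,"ay":0,"az":0,"gripper":1}])

```text
clock: 30.72
eef_pos: [562.8, -179.0, 195.2]
eef_rot: [-3.14, 0.0, 0.235]
wrist_force: [0.5, -0.2, 0.4]
finger_gap: 0.5
finger_force: 0.0
```

```bash
python3 -c "
from h import *
s=manip.read_state();print(s['clock'],s['eef_pos'],s['wrist_force'])
print(job.sign_off())"
```

```text
30.725 [ 562.79044302 -178.96002746  195.17266573] [ 0.52131843 -0.15450366  0.37131347]
the job is handed in; nothing more can be done
None
```

The cover is turned over and seated mouth-down in the nest pocket: a touch on its closed face read 68.3 mm, against 68 mm fully home. I handed the job in at 30.7 s with the gripper clear, and didn't take a final picture to check the other items.

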